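Close the medicine case and slide it to the next stop

TASK

Close the open aluminium medicine case where it stands, so that its upper half sits fully home on the lower half, rim to rim. Then slide its wooden carriage along the rail to the next stop, the middle one of the three, so that it clicks in there, and let go with the case still shut. Leave the other things on the shelf where they are.

Things in the scene. Friction and masses are not known exactly. Their poses are not given: they have to be found in the camera images.
- rail: Fixed slide unit: dark wooden base board 170 x 400 x 10 mm with two steel bars. Origin on the underside, on the shelf; x across the rail to the hinge side of the case (away from the robot), y along the rail from first stop to third, z up. Three spring detents 110 mm apart, marked by pairs of small ridges on a steel strip on the robot's side of the board.
- carriage (a joint): Travel of the wooden carriage along the rail's +y, in m: 0 at the first stop (where it starts), 0.110 at the middle stop, 0.220 at the third. The carriage is a board 150 mm (across) x 125 mm (along the rail) x 12 mm, its top 34 mm above the shelf. About 3 to 6 N moves it over a detent.
- stop2 (a point): Where the middle of the carriage must be at the middle stop: a point on the rail's centre line, 21 mm above the shelf. There the knob stands right above the middle pair of ridges on the steel strip.
- knob_grip (a point): Grip point of the upright wooden knob on the robot's side of the carriage: on the knob's axis, 70 mm above the shelf. The knob is 18 mm in diameter from 58 mm up to its flat top 80 mm above the shelf (14 mm stem below); its axis lies 75 mm from the case's centre, 31 mm in front of the case's front lip.
- upper_shell (a joint): Opening angle of the upper shell in rad: 0 shut with the rims together, pi/2 upright, larger leaning back. A stiff hinge: it stays where it is left and takes about 1 to 2 N at its free edge. It does not snap; it must be brought right down.
- upper_hinge (a point): Middle of the hinge axis, along the rail's y at the rear (rail +x) rim of the case, 68 mm above the shelf, 42 mm behind the case's centre. The case: two equal aluminium shells, each 80 mm (across the rail) x 110 x 22 mm, 4 mm walls, a 30 mm wide lip projecting 8 mm at the front rim; the lower one is fixed on the carriage. Shut, its top is 90 mm above the shelf.
- upper_edge (a point): Middle of the upper shell's front outer edge, on its outer face, 82 mm from the hinge axis along the shell and 22 mm out from the rim plane. 90 mm above the shelf when shut.
- rack: Bystander, fixed: four-slot wooden rack 80 x 110 x 45 mm; origin at the centre of its underside. With the coasters 105 mm high.
- coaster_a: Bystander: square white ceramic coaster 95 x 95 x 9 mm on edge in the rack; origin at the middle of its lower edge.
- coaster_b: Bystander: a second coaster like coaster_a.
- whisk: Bystander: steel mini whisk 170 mm long, lying along its x, 16 mm high; origin at its middle, underside.
- organizer: Bystander: clear plastic seven-lid pill organizer 35 x 150 x 23 mm, long along its y; origin at the centre of its underside.
- magnet: Bystander: copper-tone round magnet, 32 mm diameter, 10 mm high; origin at the centre of its underside.
- mug: Bystander: white ceramic mug, 80 mm diameter, 85 mm high; origin at the centre of its underside.

How it is judged:
On the way, in this order (a step that is already met when the one before it is completed fails the run):
1. the case is shut, rims together, with the carriage still at the first stop (value of joint upper_shell below 0.045 rad and value of joint carriage below 0.02 m), for 0.2 s.
2. the carriage is in the middle stop with the case shut (value of joint carriage between 0.104 and 0.116 m and value of joint upper_shell below 0.045 rad), for 0.2 s.
At the end, for the whole second after the job is handed in: The upper shell is shut to within 0.045 rad (under 4 mm gap at the front rim), the carriage rests within 6 mm of the middle stop (0.104 to 0.116 m of travel) (all of step 2 and velocity of joint carriage between -0.01 and 0.01 m/s); the robot touches nothing.
It fails at once if a coaster, the whisk, the organizer, the magnet or the mug is moved more than 30 mm (distance of any of coaster_a, coaster_b, whisk, organizer, magnet, mug from where it was at the start of the episode above 0.03 m).
It also fails if it takes over 54 s, if anything falls off the work surface, if the arm or the gripper's body presses on something with over 40 N, if the wrist force passes 120 N, or if a joint passes its speed limit or range.

ROBOT

A 7-joint arm with a two-finger parallel gripper is mounted at the origin on the work surface. World frame = base frame: x ahead of the robot, y to its left, z up, the work surface at z = 0. Lengths are in m, angles in rad, forces in N, time in s.
With the tool pointing down it reaches from about 0.425 to 0.925 m from the base axis. Payload 6.8 kg.
Tool frame: the origin (TCP) lies midway between the tips of the shut fingers; the grasp point (between the pads) lies 19 mm behind it (r.grip_depth is the distance from the TCP to the grasp point, in m); z points along the fingers, y is the line along which they close (so a half turn about z gives the same grasp; the last joint's range is limited). The gripper opens to 85 mm and grips with 20 to 120 N. Pads are 22 mm wide; open, the fingers measure 114 mm over their backs; the gripper's body (76 mm by 85 mm) begins 54 mm behind the grasp point. The pads swing forward as they close: fully open they stand 13 mm farther back than shut.
Start: joints at [1.035, 0.477, 0.022, 1.555, -0.011, 1.109, -0.083], TCP at [0.28, -0.614, 0.231] pointing down, gripper open.
Joint ranges: [-2.96, 2.96], [-0.34, 2.1], [-1.41, 1.46], [0.24, 2.44], [-1.37, 4.51], [0.17, 1.92], [-2.96, 2.96]. Speed limits (rad/s): [2.39, 2.39, 3.14, 3.14, 3.14, 3.14, 3.14].

INTERFACE

Orientations are given as a rotation vector (axis times angle).
In Python, from bench import telemetry, grab_frame, calibration, order, silhouettes, r gives the robot as it stands.
- The arm moves only by the tool apply_moves, never from a script. Its argument "moves" is a list of rows, each a list of 7 numbers: the turn, a rotation vector about the tool's x, y, z scaled (see below), then the shift along the tool's x, y, z scaled (see below), then the opening, from -1 (shut) to 1 (fully open). A call has exactly 8 rows; each row shifts and turns the commanded pose from where the row before left it, along the tool's axes as they then stand; what a row does not reach is not made up. The controller multiplies each number of a shift by 1000 mm and each number of a turn by 6 degrees. A row lasts 1/12 s, in which the tool goes at most 41.7 mm and 7.16 degrees, less where a joint would pass 70% of its speed; a pose out of reach is approached as far as the arm can. A call with a number of a shift or a turn outside -1 to 1 is refused whole. A call with a gripper value outside its range is refused whole. The fingers move at their own pace and stop on an object; "grip_force" is the grip in N (left out, the last holds). Time passes only in rows, so rows that do not move let the fingers close, or fill a call up. It gives the time, the measured TCP pose, the force, the opening and the grip force at its end, in the units of the state.
- telemetry.get_obs(): the state, without advancing time (a new reading comes with each control period).
- grab_frame(name): name is "side" or "top" or "wrist"; returns the picture (480x640x3 uint8, blue, green, red); there is no depth.
- calibration(name): a dict with "fx", "fy", "cx", "cy" (pixels), "k1" (the pictures are not rectified: a ray, as slopes to the right and down, at radius r is drawn at 1 + k1 r^2 times it, then the intrinsics apply), "world_from_camera" (4x4, takes a point from camera to world coordinates); the wrist camera has in their place "mount" (4x4, takes a point from camera to tool coordinates, whose origin is the TCP and whose axes are the flange's). Camera axes: x right, y down, z forward; pixel columns grow to the right and rows downward; lengths in m; the calibration is good to about 2 mm. A picture is of the moment at which its call begins: read the wrist's pose just before it. calibration takes no time and is no camera call.
- order.hand_in(): hands the job in; it is judged then, once.
Trained networks look in the newest picture that a camera, given by its name, has taken for a name from the list of things; names that differ only in an ending like _2 or _b are one class to them, and where a whole thing is asked for, a point or a joint stands for the part that bears it (a point fixed in the world has none). Each returns a list of dicts, best first, with "p" (0 to 1); they miss things now and then, are a little off and sometimes report something else, mostly with a low value. They report only what shows in the picture. A call takes as long as a camera call.
- silhouettes(thing, camera): "mask" (480x640 bool, what is visible of it) and "extent" ([centre column, centre row, width, height] in pixels, round what is visible of it).
The state is a dict: "clock": time; "joints": joint angles; "qvel": joint speeds; "tau": joint torques, N m; "tcp_pos": TCP position; "orientation": TCP orientation; "contact_force": force on the tool from outside, world axes, zero at the start; "moment": the same for the moment, N m; "grip_width": finger opening in m; "gripper_force": force on a finger pad.
Only numpy, scipy, OpenCV 4.12 (cv2) and the standard library are available. Lean on these libraries where they do the work, as an engineer would, in place of code of your own. Each camera call takes 0.05 s, during which the arm holds its last target. There are 200 camera calls.

## Working session

There is one attempt and no reset: what is moved stays moved. The work goes in short steps, Python scripts to look and compute and a tool call to move; the robot and the scene stay as the last step left them, time stands still between calls to the robot, and variables do not carry over. Pictures are saved under pics/ and viewed, at most 10 in all, crops included, and the job is handed in when it is done.

Besides the shell and the picture viewer there is one more tool, called after "Emit:" as name(argument=value, ...), one argument or row to a line, values as JSON. apply_moves: Moves the arm, as the interface text tells. Its arguments: {"type":"object","properties":{"moves":{"type":"array"},"grip_force":{"type":"number"}},"required":["moves"]}

```bash
mkdir -p pics
cat > h.py <<'E'
import numpy as np, cv2
from bench import telemetry, grab_frame, calibration, order, silhouettes, r
from scipy.spatial.transform import Rotation as R
def ray(c,u,v,T=None):
    k=calibration(c); T=np.array(k["world_from_camera"]) if T is None else T
    d=np.array([(u-k["cx"])/k["fx"],(v-k["cy"])/k["fy"]]); s=d.copy()
    for _ in range(30): s=d/(1+k["k1"]*(s@s))
    return T[:3,3],T[:3,:3]@np.array([s[0],s[1],1])
def atz(c,u,v,z):
    o,d=ray(c,u,v); return o+d*(z-o[2])/d[2]
def proj(c,P,T=None):
    k=calibration(c); T=np.array(k["world_from_camera"]) if T is None else T
    q=(np.atleast_2d(P)-T[:3,3])@T[:3,:3]; s=q[:,:2]/q[:,2:]
    s=s*(1+k["k1"]*(s**2).sum(1,keepdims=True))
    return s*[k["fx"],k["fy"]]+[k["cx"],k["cy"]]
E
python3 - <<'E'
from h import *
for c in("side","top"):
    cv2.imwrite(f"pics/{c}.png",grab_frame(c))
    T=np.array(calibration(c)["world_from_camera"]);print(c,T[:3,3].round(3),T[:3,2].round(2))
    for n in("rail","carriage","upper_shell","knob_grip","rack","mug","whisk","organizer","magnet"):
        s=silhouettes(n,c)
        for d in s[:1]: print(n,round(d["p"],2),np.round(d["extent"]), atz(c,*d["extent"][:2],0.03).round(3))
print(telemetry.get_obs())
E
```

```text
side [ 0.514 -0.425  0.759] [ 0.06  0.61 -0.79]
rail 0.9 [310. 314. 150. 216.] [ 0.539 -0.031  0.03 ]
carriage 0.87 [316. 341. 138. 123.] [ 0.546 -0.08   0.03 ]
upper_shell 0.89 [358. 328.  54.  92.] [ 0.616 -0.064  0.03 ]
knob_grip 0.73 [316. 340. 136. 119.] [ 0.546 -0.078  0.03 ]
rack 0.68 [373. 239.  46.  59.] [0.672 0.12  0.03 ]
mug 0.97 [288. 165.  57.  60.] [0.52  0.333 0.03 ]
whisk 0.64 [210. 283.  24.  73.] [0.369 0.046 0.03 ]
organizer 0.78 [337. 446. 106.  30.] [ 0.562 -0.244  0.03 ]
magnet 0.73 [213. 353.  20.  18.] [ 0.379 -0.086  0.03 ]
top [0.482 0.101 1.017] [ 0.06 -0.02 -1.  ]
rail 0.97 [350. 247. 213. 132.] [0.527 0.015 0.03 ]
carriage 0.58 [411. 240.  77. 120.] [ 0.539 -0.101  0.03 ]
upper_shell 0.83 [414. 198.  70.  37.] [ 0.619 -0.109  0.03 ]
knob_grip 0.91 [411. 239.  73. 120.] [ 0.54 -0.1   0.03]
rack 0.94 [289. 173.  59.  44.] [0.671 0.129 0.03 ]
mug 0.57 [185. 252.  52.  64.] [0.525 0.324 0.03 ]
whisk 0.89 [322. 335.  90.  30.] [0.365 0.072 0.03 ]
organizer 0.97 [482. 228.  26.  77.] [ 0.56  -0.235  0.03 ]
magnet 0.72 [400. 326.  14.  18.] [ 0.379 -0.074  0.03 ]
{'clock': 1.0, 'joints': array([ 1.03488072,  0.47699708,  0.02241871,  1.55544548, -0.01146038,
        1.10929688, -0.08310625]), 'qvel': array([-1.14540797e-03,  8.13539001e-05, -6.12816161e-04, -2.21577672e-04,
       -9.17222612e-04, -7.85375438e-04,  2.66811825e-04]), 'tau': array([-8.86104408e-04, -5.96318686e+01,  1.60629742e+00, -2.81550568e+01,
        1.25008568e-02,  1.72365708e-03, -9.03639148e-06]), 'tcp_pos': array([ 0.28002771, -0.61416816,  0.23129101]), 'orientation': array([-3.06999305e+00, -6.66855191e-01,  5.43997283e-05]), 'contact_force': array([0.13916316, 0.00695767, 0.62157562]), 'moment': array([0.03623086, 0.00150059, 0.0283481 ]), 'gripper_force': 0.0, 'grip_width': 0.0853495498678824}
```

View pics/side.png

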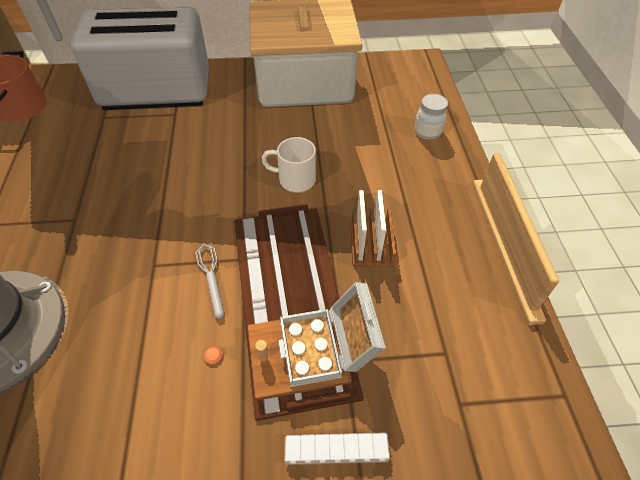

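View pics/top.png

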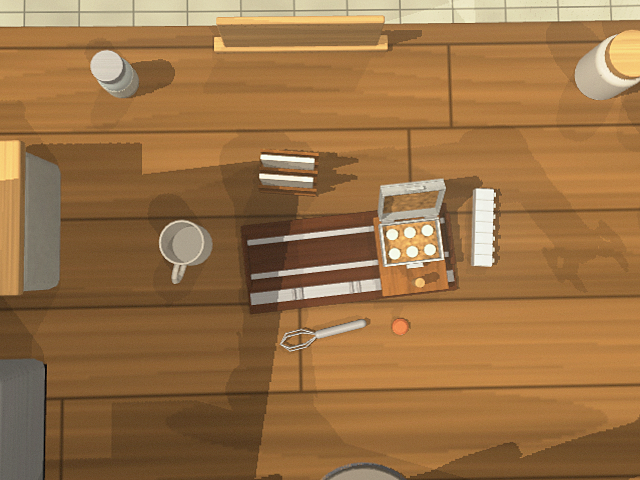

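The side view shows the open case at about (330,345), its lid leaning slightly back past upright and the knob at (262,345). In the top view the knob is at (420,283) and the rail's near corners are at (250,312) and (457,289). Next I'll fit the rail pose and overlay the model.

```bash
cat >> h.py <<'E'
def rail2w(p,P):
    P=np.atleast_2d(P); c,s=np.cos(p[2]),np.sin(p[2])
    return np.c_[p[0]+c*P[:,0]-s*P[:,1],p[1]+s*P[:,0]+c*P[:,1],P[:,2]]
def lid(th):  # rail-frame offsets (from case centre y=yc): edge pts
    # local: u along shell from hinge to front, w out from rim plane
    f=lambda u,w:(0.042-u*np.cos(th)+w*np.sin(th)*1.0, 0.068+u*np.sin(th)+w*np.cos(th))
    return [f(0.002,0),f(.082,0),f(.082,.022),f(.002,.022)]
E
python3 - <<'E'
from h import *
from scipy.optimize import least_squares
# carriage first stop at rail y=-0.11, p: x,y,yaw
from itertools import product
obs=[("top",(.0-.085,.2,.01),(250,312)),("top",(.085,.2,.01),(241,226)),("top",(-.085,-.2,.01),(457,289)),
("top",(-.075,-.11,.08),(420,282)),("side",(-.075,-.11,.08),(262,344)),("side",(-.085,-.2,.01),(258,418)),("side",(-.085,.2,.01),(236,219))]
f=lambda p:np.concatenate([proj(c,rail2w(p,P))[0]-uv for c,P,uv in obs])
s=least_squares(f,[.53,.01,.1],loss="soft_l1");p=s.x;print(p,f(p).reshape(-1,2).round(1))
# lid angle: fit by mask IoU
best={}
for c in("top","side"):
    grab_frame(c); m=silhouettes("upper_shell",c)[0]["mask"]
    L=[]
    for th in np.arange(1.2,2.6,.02):
        P=[(x,-.11+y,z) for x,z in lid(th) for y in(-.055,.055)]
        h=cv2.convexHull(proj(c,rail2w(p,P)).astype(np.float32)).astype(int)
        g=cv2.fillPoly(np.zeros((480,640),np.uint8),[h],1)>0
        L.append(((g&m).sum()/(g|m).sum(),th))
    print(c,sorted(L)[-3:])
    th=max(L)[1]; im=grab_frame(c)
    def dr(P,col):
        q=proj(c,rail2w(p,P))*16
        cv2.polylines(im,[q.round().astype(int)],True,col,1,cv2.LINE_AA,4)
    dr([(-.085,-.2,.01),(.085,-.2,.01),(.085,.2,.01),(-.085,.2,.01)],(0,255,255))
    dr([(-.04,-.165,.068),(.04,-.165,.068),(.04,-.055,.068),(-.04,-.055,.068)],(0,0,255))
    for a in(0,1,2):
        X=lid(th)[a]; dr([(X[0],-.165,X[1]),(X[0],-.055,X[1])],(255,0,255))
    u,v=proj(c,rail2w(p,(-.075,-.11,.08)))[0].round().astype(int); cv2.circle(im,(u,v),2,(0,255,0),-1)
    x0,y0=(230,160) if c=="top" else(225,195)
    best[c]=cv2.resize(im[y0:y0+240,x0:x0+240 if c=="top" else x0+160],None,fx=2,fy=2,interpolation=cv2.INTER_CUBIC)
cv2.imwrite("pics/ov.png",np.hstack([best["top"],best["side"]]))
np.save("p.npy",p)
E
```

```text
[0.51354901 0.01657942 0.10181788] [[ 0.1  0.2]
 [-1.  -2.3]
 [ 0.7 -2.6]
 [-1.5  6. ]
 [-7.6 -0.3]
 [ 0.7  1.6]
 [ 0.1  0.2]]
top [(np.float64(0.8205992509363296), np.float64(2.160000000000001)), (np.float64(0.8216654384672071), np.float64(2.200000000000001)), (np.float64(0.8305274971941639), np.float64(2.1800000000000006))]
side [(np.float64(0.7511289513296537), np.float64(2.5200000000000014)), (np.float64(0.7515400410677618), np.float64(2.280000000000001)), (np.float64(0.7521367521367521), np.float64(2.4000000000000012))]
```

View pics/ov.png

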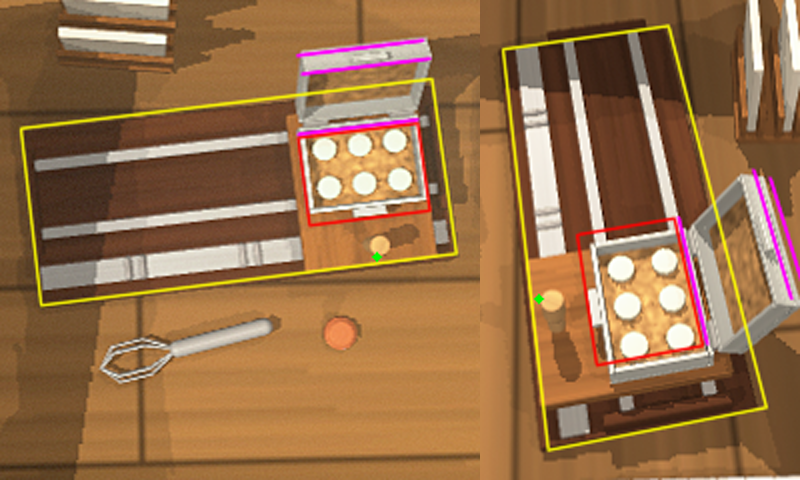

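The overlay puts the rail outline right. The knob and case sit about 12 mm further along rail +x than I modelled (knob actually at (379,245) in the left crop, model at (377,257)). I'll refit with that offset free, and also read the lid's top edge.

Run:
```python
from h import *
from scipy.optimize import least_squares
# pixel readings from crop: top (230+u/2,160+v/2), side (225+(u-480)/2,195+v/2)
t=lambda u,v:(230+u/2,160+v/2); s_=lambda u,v:(225+(u-480)/2,195+v/2)
def model(q):
    p=q[:3];d,y,th=q[3:]
    L=lid(th); e=L[1]; b=L[2]
    X=[("top",(-.085,.2,.01),(250,312)),("top",(.085,.2,.01),(241,226)),("top",(-.085,-.2,.01),(457,289)),
    ("side",(-.085,-.2,.01),(258,418)),("side",(-.085,.2,.01),(236,219)),
    ("top",(d-.075,y,.08),t(380,245)),("side",(d-.075,y,.08),s_(552,300)),
    ("top",(d-.04,y+.055,.068),t(309,213)),("top",(d-.04,y-.055,.068),t(430,199)),
    ("side",(d-.04,y+.055,.068),s_(596,243)),("side",(d-.04,y-.055,.068),s_(614,366)),
    ("top",(d+b[0],y+.055,b[1]),t(300,52)),("top",(d+b[0],y-.055,b[1]),t(429,39)),
    ("side",(d+b[0],y+.055,b[1]),s_(756,172)),("side",(d+e[0],y+.055,e[1]),s_(744,175)),("side",(d+b[0],y-.055,b[1]),s_(798,300))]
    return np.concatenate([proj(c,rail2w(p,P))[0]-uv for c,P,uv in X])
s=least_squares(model,[.515,.016,.1,.012,-.11,1.8],loss="soft_l1",x_scale=[.1,.1,.1,.01,.1,.3]);q=s.x
print(q.round(4));print(model(q).reshape(-1,2).round(1).tolist())
np.save("q.npy",q);p=q[:3];d,y,th=q[3:]
g=lambda P:rail2w(p,P)[0].round(4)
L=lid(th)
print("knob",g((d-.075,y,.07)),"hinge",g((d+.042,y,.068)),"edge",g((d+L[2][0],y,L[2][1])),"rim",g((d+L[1][0],y,L[1][1])),"case",g((d,y,.09)),"knob2",g((d-.075,0,.07)))
print(calibration("wrist"))
o=telemetry.get_obs();print(R.from_rotvec(o["orientation"]).as_matrix().round(3))
```

```text
[ 0.5119  0.017   0.095   0.0121 -0.1149  2.0168]
[[-0.5, 0.4], [-1.0, -2.1], [0.3, -1.0], [-1.4, 1.2], [-0.1, -0.2], [-0.1, -0.2], [0.1, -0.1], [1.4, -0.1], [1.0, -0.0], [-3.3, -3.4], [-2.4, 0.7], [1.7, -0.2], [1.1, -0.9], [2.7, -2.5], [-3.4, -5.4], [0.8, -1.0]]
knob [ 0.4602 -0.1033  0.07  ] hinge [ 0.5766 -0.0922  0.068 ] edge [ 0.6316 -0.087   0.1325] rim [ 0.6119 -0.0889  0.142 ] case [ 0.5348 -0.0962  0.09  ] knob2 [0.4493 0.0111 0.07  ]
{'fx': 357.3909872686229, 'fy': 357.3909872686229, 'cx': 316.66584530922506, 'cy': 239.86093697946407, 'k1': -0.04637246024331964, 'mount': array([[ 8.43886884e-04, -9.45999030e-01, -3.24168356e-01,
         8.40435664e-02],
       [ 9.99998068e-01,  2.22829827e-04,  1.95296191e-03,
         8.08021357e-04],
       [-1.77526569e-03, -3.24169378e-01,  9.45997390e-01,
        -1.42454137e-01],
       [ 0.00000000e+00,  0.00000000e+00,  0.00000000e+00,
         1.00000000e+00]])}
[[ 0.91   0.415  0.   ]
 [ 0.415 -0.91  -0.   ]
 [-0.     0.    -1.   ]]
```

Emit:
apply_moves(
  moves=[
    [0,0,0.8,0,0,0,-1],
    [0,0,0.8,0,0,0,-1],
    [0,0,0.8,0,0,0,-1],
    [0,0,0.8,0,0,0,-1],
    [0,0,0,0.028,-0.0307,0,-1],
    [0,0,0,0.028,-0.0307,0,-1],
    [0,0,0,0.028,-0.0307,0,-1],
    [0,0,0,0.028,-0.0307,0,-1],
  ],
  grip_force=40,
)

```text
clock: 1.97
tcp_pos: [0.381, -0.4801, 0.2314]
orientation: [3.138, 0.145, 0.0]
contact_force: [-0.1, 0.5, -1.1]
grip_width: 0.0005
gripper_force: 0.0
```

Emit:
apply_moves(
  moves=[
    [0,0,0,0.028,-0.0307,0,-1],
    [0,0,0,0.028,-0.0307,0,-1],
    [0,0,0,0.028,-0.0307,0,-1],
    [0,0,0,0.028,-0.0307,0,-1],
    [0,0,0,0.028,-0.0307,0,-1],
    [0,0,0,0.028,-0.0307,0,-1],
    [0,0,0,0.028,-0.0307,0,-1],
    [0,0,0,0.028,-0.0307,0,-1],
  ],
)

```text
clock: 2.63
tcp_pos: [0.5815, -0.2145, 0.2316]
orientation: [3.138, 0.145, 0.001]
contact_force: [0.7, -0.7, -0.6]
grip_width: -0.0001
gripper_force: 0.0
```

Emit:
apply_moves(
  moves=[
    [0,0,0,0.028,-0.0307,0,-1],
    [0,0,0,0.028,-0.0307,0,-1],
    [0,0,0,0.028,-0.0307,0,-1],
    [0,0,0,0.028,-0.0307,0,-1],
    [0,0,0,0,0,0,-1],
    [0,0,0,0,0,0,-1],
    [0,0,0,0,0,0,-1],
    [0,0,0,0,0,0,-1],
  ],
)

```text
clock: 3.3
tcp_pos: [0.68, -0.0857, 0.2313]
orientation: [3.137, 0.142, -0.001]
contact_force: [0.1, -0.3, 0.5]
grip_width: -0.0001
gripper_force: 0.0
```

Emit:
apply_moves(
  moves=[
    [0,0,0,0,0,0.03,-1],
    [0,0,0,0,0,0.03,-1],
    [0,0,0,0,0,0.03,-1],
    [0,0,0,0,0,0.03,-1],
    [0,0,0,0,0,0,-1],
    [0,0,0,0,0,0,-1],
    [0,0,0,0,0,0,-1],
    [0,0,0,0,0,0,-1],
  ],
)

```text
clock: 3.97
tcp_pos: [0.6823, -0.0844, 0.1141]
orientation: [3.138, 0.144, 0.007]
contact_force: [0.5, -0.6, 0.3]
grip_width: -0.0002
gripper_force: 0.0
```

Run:
```python
from h import *
a=grab_frame("side")[200:420,220:440];b=grab_frame("top")[130:330,300:500]
cv2.imwrite("pics/c1.png",np.hstack([cv2.resize(a,(400,400)),cv2.resize(b,(400,400))]))
```

```text
(no output)
```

View pics/c1.png

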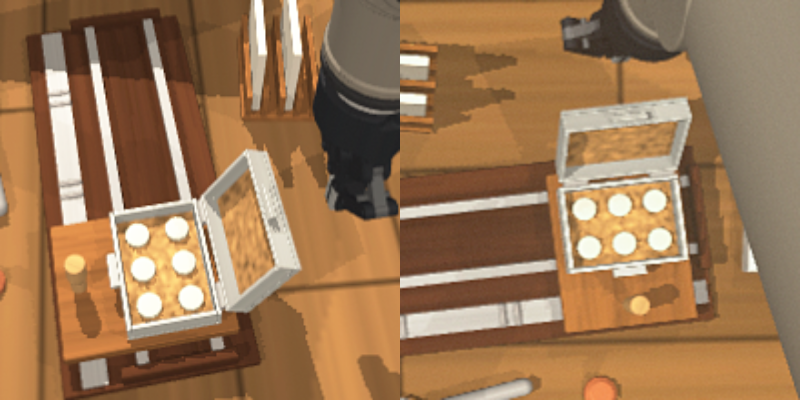

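The gripper is down behind the lid: in the left half the fingertip is at (345,205) and the lid edge at (295,265). The way forward to the lid is clear.

Emit:
apply_moves(
  moves=[
    [0,0,0,-0.012,0,0,-1],
    [0,0,0,-0.012,0,0,-1],
    [0,0,0,-0.01,0,0,-1],
    [0,0,0,-0.01,0,-0.002,-1],
    [0,0,0,-0.01,0,-0.002,-1],
    [0,0,0,-0.01,0,0,-1],
    [0,0,0,-0.009,0,0,-1],
    [0,0,0,0,0,0,-1],
  ],
)

```text
clock: 4.73
tcp_pos: [0.6057, -0.0909, 0.1153]
orientation: [3.138, 0.144, -0.003]
contact_force: [0.1, -1.2, -0.3]
grip_width: -0.0
gripper_force: 0.0
```

Emit:
apply_moves(
  moves=[
    [0,0,0,-0.005,0,-0.005,-1],
    [0,0,0,-0.006,0,-0.005,-1],
    [0,0,0,-0.006,0,-0.003,-1],
    [0,0,0,-0.006,0,-0.002,-1],
    [0,0,0,-0.006,0,0,-1],
    [0,0,0,0,0,0,-1],
    [0,0,0,0,0,0,-1],
    [0,0,0,0,0,0,-1],
  ],
)

```text
clock: 5.4
tcp_pos: [0.5787, -0.0931, 0.1301]
orientation: [3.138, 0.146, -0.001]
contact_force: [0.9, 0.1, -0.4]
grip_width: -0.0001
gripper_force: 0.0
```

Run:
```python
from h import *
a=grab_frame("side")[200:420,220:440];b=grab_frame("top")[130:330,300:500]
cv2.imwrite("pics/c2.png",np.hstack([cv2.resize(a,(400,400)),cv2.resize(b,(400,400))]))
```

```text
(no output)
```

View pics/c2.png

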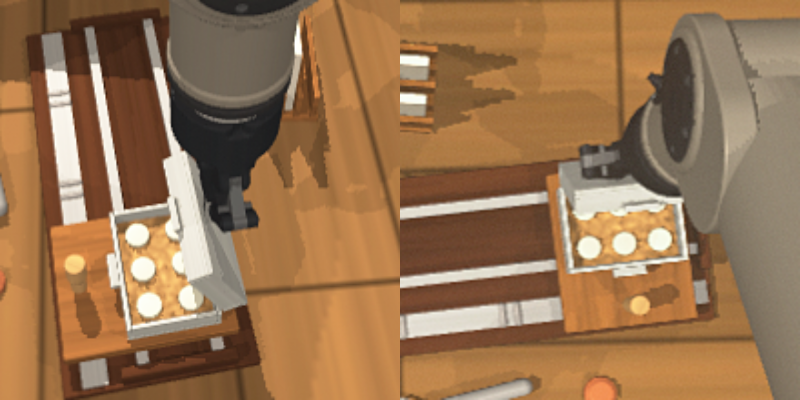

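The lid has swung past upright and rests against the fingertip, which is at (240,215) in the left half. I'll keep following the arc down.

Emit:
apply_moves(
  moves=[
    [0,0,0,-0.01,0,0.001,-1],
    [0,0,0,-0.01,0,0.001,-1],
    [0,0,0,-0.009,0,0.004,-1],
    [0,0,0,-0.008,0,0.004,-1],
    [0,0,0,-0.006,0,0.006,-1],
    [0,0,0,-0.006,0,0.007,-1],
    [0,0,0,-0.004,0,0.006,-1],
    [0,0,0,0,0,0,-1],
  ],
)

```text
clock: 6.17
tcp_pos: [0.5241, -0.0982, 0.0996]
orientation: [-3.138, -0.145, 0.006]
contact_force: [-1.1, 0.1, 0.8]
grip_width: -0.0001
gripper_force: 0.0
```

Emit:
apply_moves(
  moves=[
    [0,0,0,-0.002,0,0.004,-1],
    [0,0,0,-0.001,0,0.003,-1],
    [0,0,0,0,0,0.003,-1],
    [0,0,0,0,0,0.001,-1],
    [0,0,0,0,0,0,-1],
    [0,0,0,0,0,0,-1],
    [0,0,0,0,0,0,-1],
    [0,0,0,0,0,0,-1],
  ],
)

```text
clock: 6.83
tcp_pos: [0.5236, -0.0982, 0.0904]
orientation: [3.138, 0.146, 0.001]
contact_force: [1.0, 0.1, -0.4]
grip_width: 0.0001
gripper_force: 0.0
```

Now press in small steps until the reaction force rises.

Emit:
apply_moves(
  moves=[
    [0,0,0,-0.005,0,0,-1],
    [0,0,0,-0.005,0,0.001,-1],
    [0,0,0,0,0,0.001,-1],
    [0,0,0,0,0,0.001,-1],
    [0,0,0,0,0,0,-1],
    [0,0,0,0,0,0,-1],
    [0,0,0,0,0,0,-1],
    [0,0,0,0,0,0,-1],
  ],
)

```text
clock: 7.5
tcp_pos: [0.5135, -0.0991, 0.0873]
orientation: [-3.138, -0.146, -0.0]
contact_force: [0.0, 0.2, 0.3]
grip_width: 0.0001
gripper_force: 0.0
```

Run:
```python
from h import *
a=grab_frame("side")[200:420,220:440];b=grab_frame("wrist")
cv2.imwrite("pics/c3.png",np.hstack([cv2.resize(a,(400,400)),cv2.resize(b,(400,400))]))
```

```text
(no output)
```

View pics/c3.png

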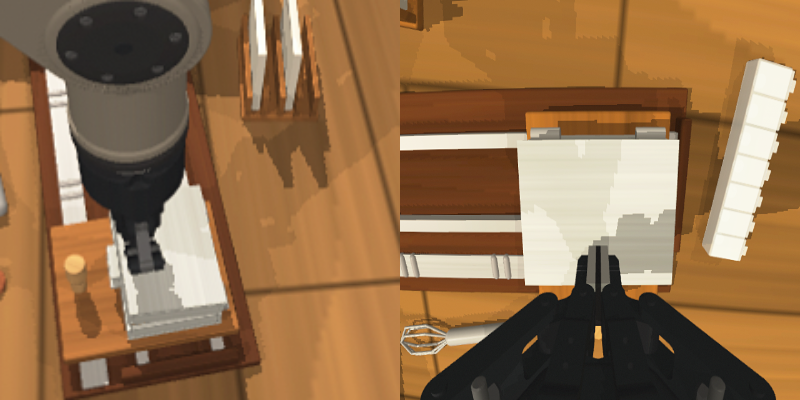

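The lid is nearly shut with the fingertip on it, at (150,262) in the left half. I'll press further.

Emit:
apply_moves(
  moves=[
    [0,0,0,0,0,0.001,-1],
    [0,0,0,0,0,0.001,-1],
    [0,0,0,0,0,0.001,-1],
    [0,0,0,0,0,0,-1],
    [0,0,0,0,0,0,-1],
    [0,0,0,0,0,0,-1],
    [0,0,0,0,0,0,-1],
    [0,0,0,0,0,0,-1],
  ],
)

```text
clock: 8.27
tcp_pos: [0.5135, -0.0992, 0.0843]
orientation: [3.138, 0.146, 0.0]
contact_force: [0.6, -0.2, -0.7]
grip_width: -0.0
gripper_force: 0.0
```

Emit:
apply_moves(
  moves=[
    [0,0,0,0,0,0.001,-1],
    [0,0,0,0,0,0.001,-1],
    [0,0,0,0,0,0.001,-1],
    [0,0,0,0,0,0,-1],
    [0,0,0,0,0,0,-1],
    [0,0,0,0,0,0,-1],
    [0,0,0,0,0,0,-1],
    [0,0,0,0,0,0,-1],
  ],
)

```text
clock: 8.93
tcp_pos: [0.5135, -0.0992, 0.0813]
orientation: [3.138, 0.146, 0.0]
contact_force: [-0.4, 0.9, 0.0]
grip_width: 0.0
gripper_force: 0.0
```

Run:
```python
from h import *
q=np.load("q.npy");p=q[:3];d,y,th=q[3:]
out=[]
o=telemetry.get_obs();M=np.array(calibration("wrist")["mount"]);W=np.eye(4);W[:3,:3]=R.from_rotvec(o["orientation"]).as_matrix();W[:3,3]=o["tcp_pos"];W=W@M
for c,T,b in(("side",None,(245,295,110,110)),("wrist",W,(180,140,280,280))):
    im=grab_frame(c)
    k=4 if c=="side" else 1.42
    im=cv2.resize(im[b[1]:b[1]+b[3],b[0]:b[0]+b[2]],(400,400),interpolation=cv2.INTER_CUBIC);k=400/b[2]
    tr=lambda P:((proj(c,P,T)-b[:2])*k)
    for z,col in((.09,(0,0,255)),(.068,(255,0,255))):
        pts=rail2w(p,[(d-.04,y-.055,z),(d+.04,y-.055,z),(d+.04,y+.055,z),(d-.04,y+.055,z)])
        cv2.polylines(im,[tr(pts).astype(int)],True,col,1)
    u=tr(o["tcp_pos"])[0].astype(int);cv2.circle(im,tuple(int(x) for x in u),4,(0,255,0),-1);out.append(im)
cv2.imwrite("pics/c4.png",np.hstack(out))
```

```text
(no output)
```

View pics/c4.png

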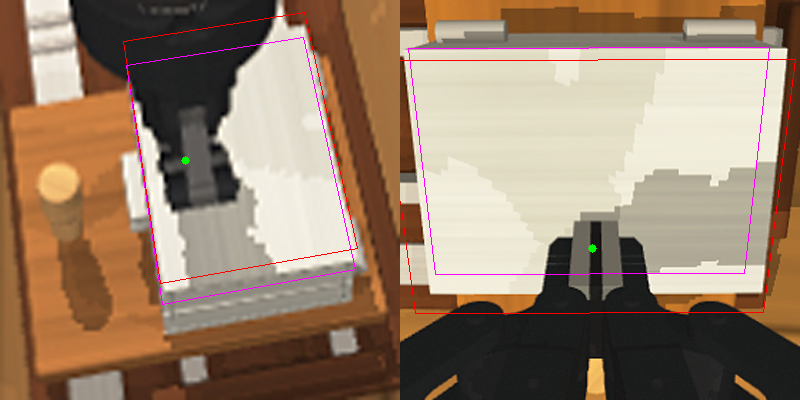

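The real lid top lies slightly below the modelled 90 mm outline (red). The fingertip at (200,205) in the left half is on the lid, and there's no reaction force yet, so I'll keep pressing carefully.

Emit:
apply_moves(
  moves=[
    [0,0,0,0,0,0.001,-1],
    [0,0,0,0,0,0,-1],
    [0,0,0,0,0,0.001,-1],
    [0,0,0,0,0,0,-1],
    [0,0,0,0,0,0.001,-1],
    [0,0,0,0,0,0,-1],
    [0,0,0,0,0,0,-1],
    [0,0,0,0,0,0,-1],
  ],
)

```text
clock: 9.7
tcp_pos: [0.5134, -0.0991, 0.0782]
orientation: [-3.138, -0.146, -0.0]
contact_force: [-0.7, 1.0, -0.4]
grip_width: 0.0002
gripper_force: 0.0
```

Run:
```python
from h import *
k=calibration("wrist");K=np.array([[k["fx"],0,k["cx"]],[0,k["fy"],k["cy"]],[0,0,1]])
W=np.eye(4);W[:3,:3]=R.from_rotvec([3.138,.146,0]).as_matrix();W[:3,3]=[.5135,-.0992,.0813];W=W@np.array(k["mount"])
px=np.array([(407,48),(788,48),(764,292),(431,292)],float);px=np.c_[180+(px[:,0]-400)*.7,140+px[:,1]*.7]
obj=np.array([(0,0,0),(.11,0,0),(.11,-.08,0),(0,-.08,0)])
for px in(px,):
    ok,rv,tv=cv2.solvePnP(obj,px,K,np.array([k["k1"],0,0,0.]))
    Q=(cv2.Rodrigues(rv)[0]@obj.T+tv).T
    print((Q@W[:3,:3].T+W[:3,3]).round(4), W[:3,3])
```

```text
[[ 0.5711 -0.0401  0.0764]
 [ 0.5815 -0.1496  0.0768]
 [ 0.502  -0.1571  0.0813]
 [ 0.4916 -0.0476  0.0809]] [ 0.59746131 -0.09190328  0.22375337]
```

Emit:
apply_moves(
  moves=[
    [0,0,0,0,0,0.001,-1],
    [0,0,0,0,0,0,-1],
    [0,0,0,0,0,0,-1],
    [0,0,0,0,0,0.001,-1],
    [0,0,0,0,0,0,-1],
    [0,0,0,0,0,0,-1],
    [0,0,0,0,0,0,-1],
    [0,0,0,0,0,0,-1],
  ],
)

```text
clock: 10.37
tcp_pos: [0.5135, -0.0994, 0.0778]
orientation: [3.138, 0.145, 0.001]
contact_force: [-6.3, 0.2, 17.0]
grip_width: -0.0005
gripper_force: 8.3
```

The reaction force jumped to 17 N at z = 0.078, so the case is shut. It also shows that things here sit about 12 mm below their nominal heights. Next I lift off, move over the knob and measure it.

Emit:
apply_moves(
  moves=[
    [0,0,0,0,0,-0.02,-1],
    [0,0,0,0,0,-0.03,-1],
    [0,0,0,0,0,-0.03,1],
    [0,0,0,-0.026,0.001,0,1],
    [0,0,0,-0.026,0.001,0,1],
    [0,0,0,0,0,0,1],
    [0,0,0,0,0,0,1],
    [0,0,0,0,0,0,1],
  ],
)

```text
clock: 11.03
tcp_pos: [0.4624, -0.1059, 0.1565]
orientation: [3.138, 0.145, 0.002]
contact_force: [-0.1, 0.3, -0.1]
grip_width: 0.0726
gripper_force: 0.0
```

Run:
```python
from h import *
q=np.load("q.npy");p=q[:3]
o=telemetry.get_obs();M=np.array(calibration("wrist")["mount"]);W=np.eye(4);W[:3,:3]=R.from_rotvec(o["orientation"]).as_matrix();W[:3,3]=o["tcp_pos"];W=W@M
np.save("W.npy",W);print(o["tcp_pos"],o["grip_width"],o["contact_force"])
im=grab_frame("wrist");cv2.imwrite("pics/wraw.png",im)
g=[(x/1000,y/1000,.068) for x,y in((462,-106),)]
u=proj("wrist",g,W)[0];print(u)
cv2.circle(im,tuple(int(x) for x in u),3,(0,255,0),-1)
cv2.imwrite("pics/c5.png",im)
print([(d["p"],d["extent"]) for d in silhouettes("knob_grip","wrist")])
```

```text
[ 0.46241928 -0.10592659  0.15652903] 0.07258894141794248 [-0.06923714  0.29461929 -0.13072911]
[315.15886436 247.83765215]
[(0.92, [314.3, 161.5, 194.6, 218.0])]
```

View pics/c5.png

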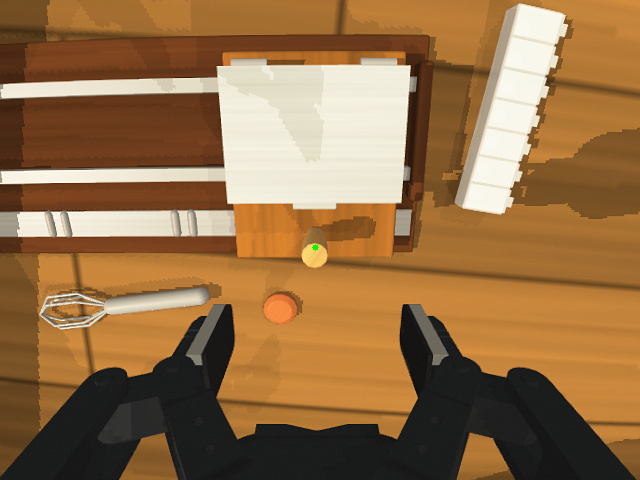

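The knob's top is at (315,256), about 8 px below my estimate. The lid is flat, with corners near (217,66), (411,66), (407,207) and (227,203), and the middle ridge pair is at column 184.

Run:
```python
from h import *
W=np.load("W.npy")
k=calibration("wrist");K=np.array([[k["fx"],0,k["cx"]],[0,k["fy"],k["cy"]],[0,0,1]])
px=np.array([(217,66),(411,66),(407,207),(227,203)],float)
obj=np.array([(0,0,0),(.11,0,0),(.11,-.08,0),(0,-.08,0)])
ok,rv,tv=cv2.solvePnP(obj,px,K,np.array([k["k1"],0,0,0.]))
Q=(cv2.Rodrigues(rv)[0]@obj.T+tv).T@W[:3,:3].T+W[:3,3];print(Q.round(4))
for z in(.064,.068,.08):
    o,d=ray("wrist",315,256,W);print(z,(o+d*(z-o[2])/d[2]).round(4))
for u,v in((196,222),(177,223),(69,223),(48,223)):
    o,d=ray("wrist",u,v,W);print((o+d*(.002-o[2])/d[2]).round(4))
```

```text
[[ 0.57   -0.0406  0.0762]
 [ 0.5804 -0.15    0.0797]
 [ 0.5011 -0.1574  0.0871]
 [ 0.4906 -0.0479  0.0836]]
0.064 [ 0.4544 -0.1066  0.064 ]
0.068 [ 0.456  -0.1064  0.068 ]
0.08 [ 0.4607 -0.106   0.08  ]
[ 0.4521 -0.003   0.002 ]
[0.4497 0.0137 0.002 ]
[0.4409 0.1106 0.002 ]
[0.4391 0.1301 0.002 ]
```

Run:
```python
from h import *
from scipy.optimize import least_squares
W=np.load("W.npy");im=cv2.imread("pics/wraw.png")
hsv=cv2.cvtColor(im,cv2.COLOR_BGR2HSV);m=((hsv[...,1]<60)&(hsv[...,2]>130)).astype(np.uint8)
# edges: scan lines
L=[];Rr=[];B=[];Tp=[]
for v in range(75,198,4):
    c=np.where(m[v,190:440])[0]+190
    # run containing col 330
    a=330
    while m[v,a-1]: a-=1
    b=330
    while m[v,b+1]: b+=1
    L.append((a-.5,v));Rr.append((b+.5,v))
for u in list(range(240,285,4))+list(range(345,395,4)):
    b=150
    while m[b+1,u]: b+=1
    a=150
    while m[a-1,u]: a-=1
    B.append((u,b+.5));Tp.append((u,a-.5))
def fit(P):
    P=np.array(P,np.float32);return cv2.fitLine(P,cv2.DIST_HUBER,0,.01,.01).ravel()
def X(a,b):
    t=np.linalg.solve(np.c_[a[:2],-b[:2]],b[2:]-a[2:]);return a[2:]+t[0]*a[:2]
l,r_,b,t=map(fit,(L,Rr,B,Tp));px=np.array([X(t,l),X(t,r_),X(b,r_),X(b,l)],float);print(px.round(1))
w=proj("wrist",[(0,0,0)],W)
def f(q): # x,y,yaw,z rear,tilt
    c,s=np.cos(q[2]),np.sin(q[2]);P=[]
    for a,y in((0,.055),(0,-.055),(.08,-.055),(.08,.055)):
        xx=-a*np.cos(q[4]);P.append((q[0]+c*xx-s*y,q[1]+s*xx+c*y,q[3]+a*np.sin(q[4])))
    return (proj("wrist",P,W)-px).ravel()
s=least_squares(f,[.575,-.095,.095,.08,0]);print(s.x.round(4),s.fun.round(1))
for tl in(0,.03,.06): 
    s=least_squares(lambda q:f([*q,tl]),[.575,-.095,.095,.08]);print(tl,s.x.round(4),abs(s.fun).max().round(1),s.fun.std().round(2))
```

```text
[[-141.7   60.5]
 [ 412.2   58.2]
 [ 400.7  202.5]
 [ 518.9  202.5]]
[ 0.5568 -0.0746  0.329   0.2095 -0.8838] [ 148.9   63.1   41.9  -59.    15.   -24.8 -346.9   32.8]
0 [ 0.5685 -0.0667  0.5875  0.1501] 290.4 148.93
0.03 [ 0.5687 -0.0666  0.5928  0.1473] 289.4 149.44
0.06 [ 0.5688 -0.0665  0.5978  0.1446] 288.4 149.96
```

I'll check that the lid is flat by touching it near the hinge and comparing the height with the 0.0778 found at the front.

Emit:
apply_moves(
  moves=[
    [0,0,0,0.034,-0.002,0,-1],
    [0,0,0,0.034,0,0,-1],
    [0,0,0,0.034,0,0,-1],
    [0,0,0,0,0,0,-1],
    [0,0,0,0,0,0.025,-1],
    [0,0,0,0,0,0.025,-1],
    [0,0,0,0,0,0.02,-1],
    [0,0,0,0,0,0,-1],
  ],
)

```text
clock: 11.8
tcp_pos: [0.5606, -0.0939, 0.082]
orientation: [-3.137, -0.147, 0.011]
contact_force: [-0.0, -0.2, -0.4]
grip_width: -0.0002
gripper_force: 0.0
```

Emit:
apply_moves(
  moves=[
    [0,0,0,0,0,0.002,-1],
    [0,0,0,0,0,0.002,-1],
    [0,0,0,0,0,0.001,-1],
    [0,0,0,0,0,0.001,-1],
    [0,0,0,0,0,0.001,-1],
    [0,0,0,0,0,0,-1],
    [0,0,0,0,0,0,-1],
    [0,0,0,0,0,0,-1],
  ],
)

```text
clock: 12.47
tcp_pos: [0.5633, -0.0946, 0.0796]
orientation: [3.138, 0.145, 0.001]
contact_force: [-0.2, -0.1, -0.3]
grip_width: -0.0003
gripper_force: 0.0
```

Emit:
apply_moves(
  moves=[
    [0,0,0,0,0,0.001,-1],
    [0,0,0,0,0,0,-1],
    [0,0,0,0,0,0.001,-1],
    [0,0,0,0,0,0,-1],
    [0,0,0,0,0,0.001,-1],
    [0,0,0,0,0,0,-1],
    [0,0,0,0,0,0,-1],
    [0,0,0,0,0,0,-1],
  ],
)

```text
clock: 13.13
tcp_pos: [0.5633, -0.0948, 0.0779]
orientation: [3.138, 0.145, 0.0]
contact_force: [-4.4, -0.3, 15.4]
grip_width: 0.0004
gripper_force: 7.9
```

The hinge side touches at 0.0779 too, so the lid is flat and fully shut. Now to grip the knob.

Emit:
apply_moves(
  moves=[
    [0,0,0,0,0,-0.02,-1],
    [0,0,0,0,0,-0.03,-1],
    [0,0,0,0,0,-0.02,1],
    [0,0,0,-0.036,0.001,0,1],
    [0,0,0,-0.035,0,0,1],
    [0,0,0,-0.035,0,0,1],
    [0,0,0,0,0,0,1],
    [0,0,0,0,0,0,1],
  ],
)

```text
clock: 13.8
tcp_pos: [0.4559, -0.1058, 0.1463]
orientation: [3.138, 0.144, -0.001]
contact_force: [0.2, 0.7, -0.0]
grip_width: 0.0725
gripper_force: 0.0
```

Emit:
apply_moves(
  moves=[
    [0,0,0,0,0,0.02,1],
    [0,0,0,0,0,0.02,1],
    [0,0,0,0,0,0.02,1],
    [0,0,0,0,0,0.02,1],
    [0,0,0,0,0,0.015,1],
    [0,0,0,0,0,0.01,1],
    [0,0,0,0,0,0,1],
    [0,0,0,0,0,0,1],
  ],
)

```text
clock: 14.47
tcp_pos: [0.4585, -0.1052, 0.0412]
orientation: [-3.138, -0.146, 0.0]
contact_force: [0.6, 0.9, 0.9]
grip_width: 0.0856
gripper_force: 0.0
```

Emit:
apply_moves(
  moves=[
    [0,0,0,0,0,0,-0.3],
    [0,0,0,0,0,0,-0.6],
    [0,0,0,0,0,0,-1],
    [0,0,0,0,0,0,-1],
    [0,0,0,0,0,0,-1],
    [0,0,0,0,0,0,-1],
    [0,0,0,0,0,0,-1],
    [0,0,0,0,0,0,-1],
  ],
  grip_force=30,
)

```text
clock: 15.13
tcp_pos: [0.4579, -0.1054, 0.0417]
orientation: [3.138, 0.145, 0.001]
contact_force: [-1.8, 0.2, 5.8]
grip_width: 0.0174
gripper_force: 29.2
```

Emit:
apply_moves(
  moves=[
    [0,0,0,0,-0.01,0,-1],
    [0,0,0,0,-0.014,0,-1],
    [0,0,0,0,-0.014,0,-1],
    [0,0,0,0,-0.014,0,-1],
    [0,0,0,0,-0.014,0,-1],
    [0,0,0,0,-0.014,0,-1],
    [0,0,0,0,-0.01,0,-1],
    [0,0,0,0,0,0,-1],
  ],
)

```text
clock: 15.8
tcp_pos: [0.449, -0.0133, 0.0417]
orientation: [-3.137, -0.15, 0.0]
contact_force: [-2.3, 0.5, 7.5]
grip_width: 0.0167
gripper_force: 29.8
```

Emit:
apply_moves(
  moves=[
    [0,0,0,0,-0.008,0,-1],
    [0,0,0,0,-0.006,0,-1],
    [0,0,0,0,-0.004,0,-1],
    [0,0,0,0,-0.002,0,-1],
    [0,0,0,0,0,0,-1],
    [0,0,0,0,0,0,-1],
    [0,0,0,0,0,0,-1],
    [0,0,0,0,0,0,-1],
  ],
)

```text
clock: 16.47
tcp_pos: [0.4473, 0.0046, 0.0417]
orientation: [-3.138, -0.146, 0.0]
contact_force: [-2.5, 0.9, 7.7]
grip_width: 0.0168
gripper_force: 30.0
```

Emit:
apply_moves(
  moves=[
    [0,0,0,0,0,0,0],
    [0,0,0,0,0,0,0.3],
    [0,0,0,0,0,0,0.6],
    [0,0,0,0,0,0,1],
    [0,0,0,0,0,0,1],
    [0,0,0,0,0,0,1],
    [0,0,0,0,0,0,1],
    [0,0,0,0,0,0,1],
  ],
)

```text
clock: 17.13
tcp_pos: [0.4475, 0.0042, 0.0413]
orientation: [3.138, 0.145, -0.0]
contact_force: [0.3, 0.1, 0.3]
grip_width: 0.0853
gripper_force: 0.0
```

Emit:
apply_moves(
  moves=[
    [0,0,0,0,0,-0.02,1],
    [0,0,0,0,0,-0.03,1],
    [0,0,0,0,0,-0.03,1],
    [0,0,0,0,0,-0.03,1],
    [0,0,0,0,0,0,1],
    [0,0,0,0,0,0,1],
    [0,0,0,0,0,0,1],
    [0,0,0,0,0,0,1],
  ],
)

```text
clock: 17.8
tcp_pos: [0.4466, 0.0041, 0.1502]
orientation: [3.138, 0.146, -0.003]
contact_force: [-0.7, 0.2, 0.2]
grip_width: 0.0855
gripper_force: 0.0
```

Run:
```python
from h import *
o=telemetry.get_obs();M=np.array(calibration("wrist")["mount"]);W=np.eye(4);W[:3,:3]=R.from_rotvec(o["orientation"]).as_matrix();W[:3,3]=o["tcp_pos"];W=W@M
np.save("W2.npy",W)
im=grab_frame("wrist")
for z in(.056,.068): print(proj("wrist",[(.4473,.0046,z)],W))
a=cv2.resize(im,None,fx=.7,fy=.7);b=grab_frame("side")[150:390,210:400]
cv2.imwrite("pics/c6.png",np.hstack([a,cv2.resize(b,(336,336))[:, :336]]))
```

```text
[[314.47868015 243.1077339 ]]
[[314.40918776 249.09091176]]
```

View pics/c6.png

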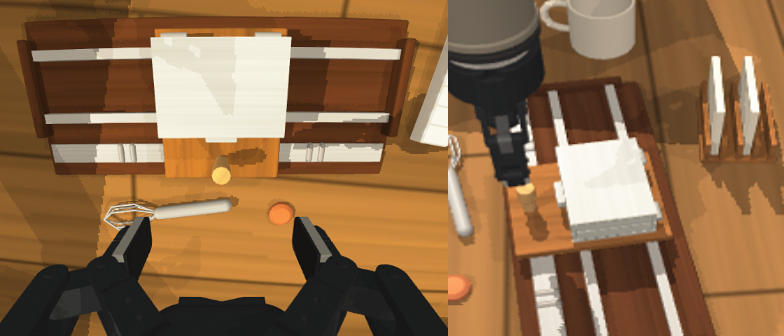

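The case is shut and the knob is at column 221, exactly midway between the outer ridge pairs at 127 and 315. The carriage is therefore in the middle stop, and the gripper is clear.

```bash
python3 -c "
from bench import order
print(order.hand_in())"
```

```text
the job is handed in; nothing more can be done
None
```

The case is shut rim to rim, the carriage sits in the middle stop with the gripper clear of it, no other objects were touched as far as I could see, and I've handed the job in (no verdict was returned).

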